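Slide the cover along the rail into the corner pocket of the loading nest

TASK

With your fingertips, push the grey cover across the loading nest until its long side lies flush against the steel rail, before it reaches the pocket; then push it along the rail into the corner pocket until it is fully home, against both the rail and the end stop. Only push it, never pinch it up, lift it or tip it, and leave the cups and the other things standing about as they are.

Things in the scene. Friction and masses are not known exactly. Their poses are not given: they have to be found in the camera images.
- nest: Loading nest, fixed to the worktop (pushing does not move it): grey base plate 160 x 250 x 10 mm (x, y, z). Origin: centre of the plate's underside, on the worktop. z up; +x to the rail (roughly away from the robot); +y along the rail, away from the pocket. Rail, end stop and keeper bar stand on the plate and form the corner pocket, 56 mm wide, 55 mm deep, open above and to +y.
- rail (a point): Mid-length of the steel rail's inner face, at plate level: nest frame (68, 0, 10) mm. The rail runs the plate's whole far side, parallel to nest y, 12 mm thick, 20 mm above the plate. Same axes as the nest.
- end_stop (a point): Inner corner of rail and steel end stop, at plate level: nest frame (68, -113, 10) mm. The stop's inner face lies at nest y = -113 mm and runs from the rail to nest x = 2 mm; 12 mm thick, 20 mm above the plate.
- keeper (a point): Tip of the blue keeper bar's rounded nose, at plate level: nest frame (7, -58, 10) mm, beside the pocket's mouth. The bar is 10 mm thick (nest x 2 to 12 mm), 14 mm above the plate, parallel to the rail, from here to the end stop.
- home (a point): Where the cover's origin lies when home in the pocket: nest frame (42, -69, 10) mm. The cover then touches rail and end stop, has 4 mm slack to the keeper and sticks 33 mm out of the mouth.
- cover: Light grey moulded cover, a closed box 52 x 88 x 24 mm (x, y, z), about 45 g, loose on the nest's plate on the robot's side of the rail, turned up to 0.5 rad from the rail's direction. It slides freely. Origin: centre of its underside; y is its long axis, z up. Either end may lead into the pocket.
- cup_near: Turned aluminium cup, 36 mm diameter, 43 mm tall, standing loose on the nest's plate in front of (on the robot's side of) the pocket's keeper bar; a bystander, to be left alone. Origin: centre of its foot.
- cup_left: Turned aluminium cup, 36 mm diameter, 43 mm tall, loose on the worktop beyond the nest; bystander. Origin: centre of its foot.
- cup_right: Turned aluminium cup, 36 mm diameter, 43 mm tall, loose on the worktop beyond the nest; bystander. Origin: centre of its foot.
- threadlock: Small red bottle with white cap, 34 x 32 x 98 mm, standing loose beyond the nest; bystander. Origin: centre of its foot.
- tape_measure: Yellow tape measure, 36 x 80 x 62 mm, standing loose beyond the nest's right end; bystander. Origin: centre of its underside.
- marker: Marker pen, 15 x 130 x 15 mm, white with black cap, lying loose beyond the nest; bystander. Origin: centre of its underside.

How it is judged:
By the outcome, as a careful person would: the job done as asked, in the order asked, and still so for the second after the job is handed in, with the robot touching nothing.
It also fails if it takes over 45 s, if anything falls off the work surface, if the arm or the gripper's body presses on something with over 40 N, if the wrist force passes 120 N, or if a joint passes its speed limit or range.

ROBOT

A 6-joint arm with a two-finger parallel gripper is mounted at the origin on a cart in front of the work surface, level with it; the furniture and walls round the work are solid. World frame = base frame: x ahead of the robot, y to its left, z up, the work surface at z = 0. Lengths are in m, angles in degrees, forces in N, time in s.
With the tool pointing down it reaches from about 0.35 to 0.875 m from the base axis. Payload 4.2 kg.
Tool frame: the origin (TCP) lies midway between the tips of the shut fingers; the grasp point (between the pads) lies 19 mm behind it (r.pinch_z is the distance from the TCP to the grasp point, in m); z points along the fingers, y is the direction in which the jaws open and shut (so a half turn about z gives the same grasp; the last joint's range is limited). The gripper opens to 87 mm and grips with 3 to 60 N. Pads are 19 mm wide; open, the fingers measure 117 mm over their backs; the gripper's body (75 mm by 190 mm) begins 51 mm behind the grasp point.
Start: joints at [-55.944, 22.042, 0.453, 0, -68.411, -14.817], TCP at [0.206, -0.59, 0.223] pointing down, gripper open.
Joint ranges: [-179.83, 179.83], [-69.29, 118.12], [-61.27, 80.66], [-181.25, 117.63], [-171.15, -9.14], [-177.46, 177.46]. Speed limits (degrees/s): [159.86, 159.86, 180, 180, 180, 180].

INTERFACE

Orientations are given as a 3x3 rotation matrix whose columns are the frame's x, y, z axes.
In Python, from station import r, optics, workorder gives the robot as it stands.
- The arm moves only by the tool carry_out, never from a script. Its argument "commands" is a list of rows, each a list of 3 entries, a list of its own where there are three numbers: the shift along the tool's x, y, z in m, then the turn, a rotation vector about the tool's x, y, z in degrees, then the finger opening in m, from 0 to 0.087. In form: [[[tx, ty, tz], [ax, ay, az], grip], ...]. A call has 1 to 12 rows; each row shifts and turns the pose as measured when the row begins, along the tool's axes as they then stand; what a row does not reach is not made up. A row lasts 1/12 s, in which the tool goes at most 41.7 mm and 7.16 degrees, less where a joint would pass 70% of its speed; a pose out of reach is approached as far as the arm can. A call with a gripper value outside its range is refused whole. The fingers move at their own pace and stop on an object; the grip force is fixed at half the most. Time passes only in rows, so rows that do not move let the fingers close. It gives the time, the measured TCP pose, the force and the opening at its end, in the units of the state.
- r.sense(): the state, without advancing time (a new reading comes with each control period).
- optics.capture(name): name is "side" or "top"; returns a dict with "img" (384x512x3 uint8, red, green, blue), "mtx" (3x3 intrinsics, pixels), "D" ([k1, k2, p1, p2, k3] as OpenCV has them; the pictures are not rectified), "extrinsics" (4x4, takes a point from camera to world coordinates). Camera axes: x right, y down, z forward; pixel columns grow to the right and rows downward; lengths in m; the calibration is good to about 2 mm. A picture is of the moment at which its call begins. There is no depth.
- workorder.finish_job(): hands the job in, once; it reports no verdict.
The state is a dict: "time_s": time; "joints": joint angles; "joint_velocities": joint speeds; "effort": joint torques, N m; "tcp_pos": TCP position; "ee_rot": TCP orientation; "wrist_force": force on the tool from outside, world axes, zero at the start; "moment": the same for the moment, N m; "gripper_width": opening from 0.0 (shut) to 1.0 (fully open).
Only numpy, scipy, OpenCV 4.12 (cv2) and the standard library are available. Lean on these libraries where they do the work, as an engineer would, in place of code of your own. Each camera call takes 0.05 s, during which the arm holds its last target.

## Working session

There is one attempt and no reset: what is moved stays moved. The work goes in short steps, Python scripts to look and compute and a tool call to move; the robot and the scene stay as the last step left them, time stands still between calls to the robot, and variables do not carry over. Pictures are saved under pics/ and viewed, and the job is handed in when it is done.

Besides the shell and the picture viewer there is one more tool, called after ">>>" by a JSON object that holds its "name" and its "arguments", one argument or row to a line. carry_out: Moves the arm, as the interface text tells. Its arguments: {"type":"object","properties":{"commands":{"type":"array","items":{"type":"array"}}},"required":["commands"]}

```bash
mkdir -p pics
python3 - <<'E'
from station import r, optics
import cv2
s=r.sense();print(s['time_s'],s['tcp_pos'],s['ee_rot'],s['gripper_width'],s['wrist_force'])
for n in ('top','side'):
    c=optics.capture(n);cv2.imwrite(f'pics/{n}0.png',c['img'][:,:,::-1]);print(n,c['mtx'],c['D'],c['extrinsics'])
E
ls
```

```text
0.0 [ 0.20577854 -0.58950591  0.22146384] [[-9.44200418e-01 -3.29370385e-01 -8.48712367e-04]
 [-3.29371454e-01  9.44198202e-01  2.04936434e-03]
 [ 1.26352770e-04  2.21455229e-03 -9.99997540e-01]] 0.9969931805727644 [-0.1306971   0.36427439 -0.04652424]
top [[461.35729039   0.         254.87603611]
 [  0.         461.35729039 185.39838562]
 [  0.           0.           1.        ]] [-0.03187973  0.          0.          0.          0.        ] [[ 0.01577506 -0.97735416  0.21102133  0.38421028]
 [-0.99985884 -0.01664012 -0.00232421  0.17340011]
 [ 0.005783   -0.21095488 -0.97747869  0.88128597]
 [ 0.          0.          0.          1.        ]]
side [[359.09373253   0.         259.27250087]
 [  0.         359.09373253 188.61575791]
 [  0.           0.           1.        ]] [-0.08788223  0.          0.          0.          0.        ] [[-0.80592029 -0.26311163  0.530344    0.10848698]
 [-0.5920206   0.35510961 -0.72346995  0.77388002]
 [ 0.0020231  -0.89703369 -0.44195755  0.41365024]
 [ 0.          0.          0.          1.        ]]
pics
```

View pics/top0.png

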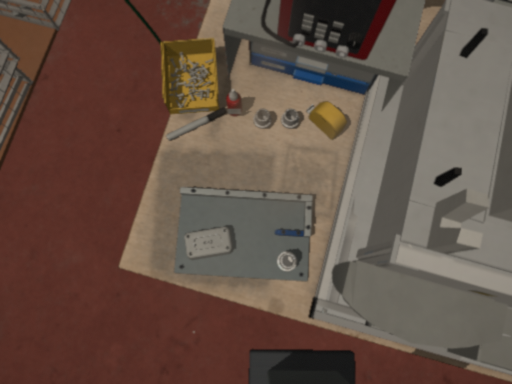

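View pics/side0.png

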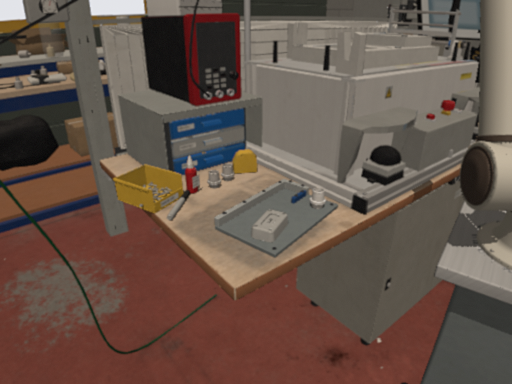

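```bash
cat > h.py <<'E'
import numpy as np,cv2
from station import r,optics
def cap(n,f=None,box=None,k=5):
    c=optics.capture(n)
    if f:
        x0,y0,x1,y1=box; cv2.imwrite('pics/'+f,cv2.resize(c['img'][y0:y1,x0:x1,::-1],None,fx=k,fy=k,interpolation=cv2.INTER_CUBIC))
    return c
def back(c,uv,z):
    p=cv2.undistortPoints(np.array(uv,float).reshape(-1,1,2),c['mtx'],c['D']).reshape(-1,2)
    E=c['extrinsics'];d=np.c_[p,np.ones(len(p))]@E[:3,:3].T
    o=E[:3,3];return o+d*((z-o[2])/d[:,2])[:,None]
def proj(c,P):
    E=np.linalg.inv(c['extrinsics']);rv=cv2.Rodrigues(E[:3,:3])[0]
    return cv2.projectPoints(np.array(P,float).reshape(-1,1,3),rv,E[:3,3],c['mtx'],c['D'])[0].reshape(-1,2)
E
python3 -c "
from h import *
cap('top','t1.png',(165,175,325,290),5);cap('side','s1.png',(205,170,345,260),5)"
```

```text
(no output)
```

View pics/t1.png

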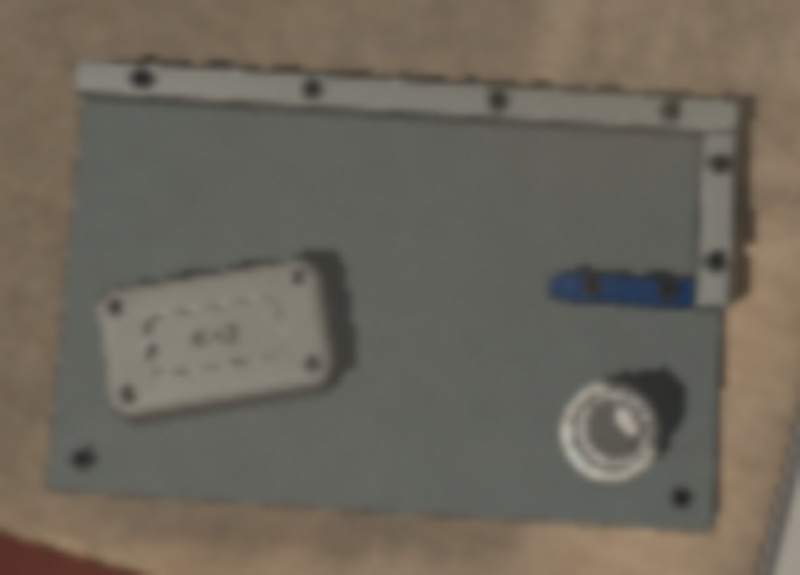

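View pics/s1.png

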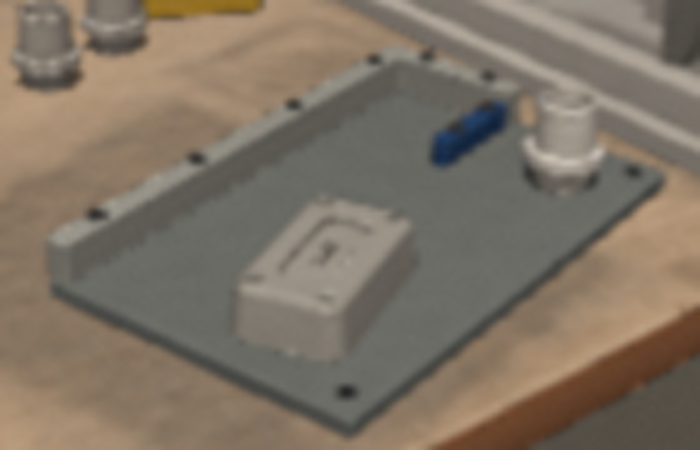

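```bash
cat >> h.py <<'E'
from scipy.optimize import least_squares
def uv(L,x0,y0,k=5): return (np.array(L,float)+.5)/k-.5+np.array([x0,y0])
def fitpose(c,P,U,x0):
    P=np.array(P,float)/1000
    def w(q):
        a=q[2];R=np.array([[np.cos(a),-np.sin(a),0],[np.sin(a),np.cos(a),0],[0,0,1]]);return P@R.T+[q[0],q[1],0]
    s=least_squares(lambda q:(proj(c,w(q))-U).ravel(),x0);return s.x,s.fun.reshape(-1,2)
def Rz(a): return np.array([[np.cos(a),-np.sin(a)],[np.sin(a),np.cos(a)]])
E
python3 - <<'E'
from h import *
c=cap('top')
P=[(-80,125,10),(-80,-125,10),(80,125,30),(80,-125,30),(68,125,30),(68,-113,30),(2,-113,30),(2,-125,30),(7,-58,24)]
U=uv([(48,488),(714,528),(78,62),(742,98),(80,96),(702,133),(697,303),(727,305),(550,287)],165,175)
q,e=fitpose(c,P,U,[.4,.2,0]);print('nest',q,np.degrees(q[2]));print(e.round(2))
S=back(c,uv([(115,305),(298,277),(312,363),(127,394),(98,303),(318,258),(332,383),(120,415)],165,175),.034)[:,:2]
N=(S-q[:2])@Rz(q[2])*1000;print(N.round(1),N[:4].mean(0),N[4:].mean(0))
print(np.degrees(np.arctan2(*(N[0]-N[1]))),np.degrees(np.arctan2(*(N[3]-N[2]))))
cu=back(c,uv([(610,430)],165,175),.053)[:,:2];print('cup',(cu-q[:2])@Rz(q[2])*1000)
d=cap('side')
P=[(-80,125,10),(-80,-125,10),(80,125,30),(80,-125,30),(-80,125,10)]
U=uv([(350,425),(665,178),(50,240),(400,48),(350,425)],205,170)
q2,e=fitpose(d,P,U,q);print('side',q2,np.degrees(q2[2]),e.round(2))
E
```

```text
nest [ 0.47783813  0.19133947 -0.04356915] -2.4963282667063527
[[-0.61  0.74]
 [ 0.63  0.93]
 [-0.29 -0.37]
 [-0.66  0.29]
 [-1.29 -0.94]
 [ 0.74 -0.82]
 [ 0.44  0.29]
 [ 0.92  0.27]
 [ 0.09 -0.61]]
[[-11.5 101.7]
 [  2.8  35.3]
 [-28.3  27.9]
 [-43.6  94.4]
 [-11.2 108. ]
 [ 10.3  28.5]
 [-35.1  20.1]
 [-51.3  96.3]] [-20.15286033  64.83288925] [-21.83098405  63.21595889]
-12.21478484377852 -12.962383698455922
cup [[-47.06047702 -80.54766553]]
side [ 0.47873747  0.19085877 -0.05280732] -3.025636483717696 [[ 0.09  0.15]
 [ 1.47 -0.56]
 [-1.   -0.29]
 [-0.62 -0.5 ]
 [ 0.09  0.15]]
```

Run:
```python
from h import *
c=cap('top');d=cap('side')
U=[(320,310),(345,262),(385,80),(400,240),(512,275),(445,178),(440,290),(234,108),(300,355)]
for z in (0,.1,.2,.3): print(z,[tuple(p[:2].round(2)) for p in back(c,U,z)])
print(proj(d,[[.206,-.59,.22],[.3,-.3,.3],[.35,-.3,.1],[.35,-.1,.3],[.4,0,.3],[.4,0,0],[.35,-.3,0],[.35,0,0],[.3,-.2,.0]]).round())
print(proj(c,[[.206,-.59,.22],[.3,-.3,.3],[.35,-.3,.1],[.35,-.1,.3],[.4,0,.3],[.4,0,0],[.35,-.3,0],[.35,0,0],[.3,-.2,.0]]).round())
```

```text
0 [(np.float64(0.34), np.float64(0.05)), (np.float64(0.43), np.float64(-0.0)), (np.float64(0.8), np.float64(-0.09)), (np.float64(0.47), np.float64(-0.11)), (np.float64(0.41), np.float64(-0.32)), (np.float64(0.6), np.float64(-0.2)), (np.float64(0.38), np.float64(-0.18)), (np.float64(0.73), np.float64(0.22)), (np.float64(0.26), np.float64(0.08))]
0.1 [(np.float64(0.35), np.float64(0.06)), (np.float64(0.42), np.float64(0.02)), (np.float64(0.75), np.float64(-0.06)), (np.float64(0.46), np.float64(-0.08)), (np.float64(0.41), np.float64(-0.26)), (np.float64(0.57), np.float64(-0.16)), (np.float64(0.38), np.float64(-0.14)), (np.float64(0.69), np.float64(0.21)), (np.float64(0.27), np.float64(0.09))]
0.2 [(np.float64(0.35), np.float64(0.08)), (np.float64(0.42), np.float64(0.04)), (np.float64(0.71), np.float64(-0.03)), (np.float64(0.45), np.float64(-0.04)), (np.float64(0.4), np.float64(-0.21)), (np.float64(0.55), np.float64(-0.12)), (np.float64(0.38), np.float64(-0.1)), (np.float64(0.65), np.float64(0.21)), (np.float64(0.29), np.float64(0.1))]
0.3 [(np.float64(0.36), np.float64(0.09)), (np.float64(0.41), np.float64(0.06)), (np.float64(0.66), np.float64(-0.0)), (np.float64(0.44), np.float64(-0.01)), (np.float64(0.4), np.float64(-0.15)), (np.float64(0.52), np.float64(-0.08)), (np.float64(0.38), np.float64(-0.06)), (np.float64(0.62), np.float64(0.2)), (np.float64(0.3), np.float64(0.11))]
[[482.  86.]
 [439.  66.]
 [408. 133.]
 [399.  71.]
 [362.  73.]
 [348. 196.]
 [402. 165.]
 [367. 202.]
 [410. 180.]]
[[793. 418.]
 [636. 358.]
 [536. 309.]
 [474. 316.]
 [392. 274.]
 [345. 278.]
 [504. 307.]
 [345. 305.]
 [453. 334.]]
```

```bash
python3 -c "
from h import *
cap('side','s2.png',(240,0,512,260),2.9);cap('top','t2.png',(300,0,512,384),1.5)"
```

```text
(no output)
```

View pics/s2.png

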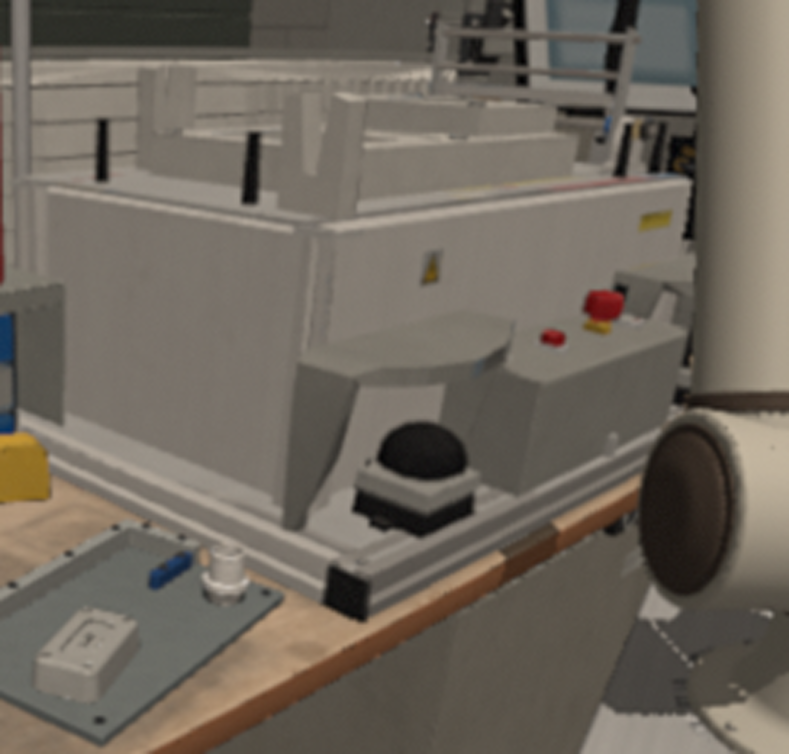

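View pics/t2.png

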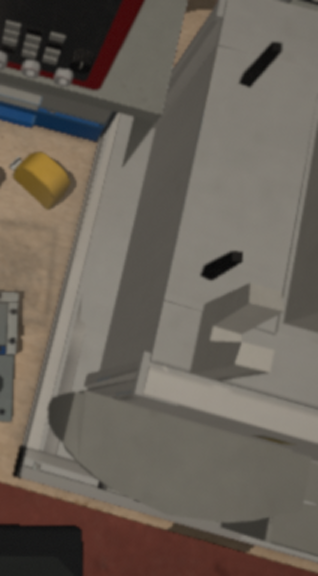

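>>> {"name": "carry_out", "arguments": {
  "commands": [
    [[0,0,-0.04],[0,0,0],0.05],
    [[0,0,-0.04],[0,0,0],0.05],
    [[0,0,-0.04],[0,0,0],0.05],
    [[0,0,-0.04],[0,0,0],0.05],
    [[0,0,-0.04],[0,0,0],0.05],
    [[0,0,-0.03],[0,0,0],0.05]
  ]
}}

```text
time_s: 1.0
tcp_pos: [0.2043, -0.587, 0.451]
ee_rot: [[-0.945, -0.328, -0.011], [-0.328, 0.944, 0.022], [0.003, 0.025, -1.0]]
wrist_force: [0.5, -0.2, 1.0]
gripper_width: 0.639
```

>>> {"name": "carry_out", "arguments": {
  "commands": [
    [[-0.025,0.0285,0],[0,0,0],0.05],
    [[-0.025,0.0285,0],[0,0,0],0.05],
    [[-0.025,0.0285,0],[0,0,0],0.05],
    [[-0.025,0.0285,0],[0,0,0],0.05],
    [[-0.025,0.0285,0],[0,0,0],0.05],
    [[-0.025,0.0285,0],[0,0,0],0.05],
    [[-0.025,0.0285,0],[0,0,0],0.05],
    [[-0.025,0.0285,0],[0,0,0],0.05],
    [[-0.025,0.0285,0],[0,0,0],0.05],
    [[-0.025,0.0285,0],[0,0,0],0.05],
    [[-0.025,0.0285,0],[0,0,0],0.05]
  ]
}}

```text
time_s: 1.92
tcp_pos: [0.3664, -0.195, 0.4622]
ee_rot: [[-0.949, -0.314, 0.003], [-0.314, 0.949, 0.006], [-0.005, 0.004, -1.0]]
wrist_force: [1.7, -0.4, -1.0]
gripper_width: 0.574
```

>>> {"name": "carry_out", "arguments": {
  "commands": [
    [[-0.015,0.033,0],[0,0,7],0.05],
    [[-0.01,0.036,0],[0,0,7],0.05],
    [[-0.005,0.037,0],[0,0,6.8],0.05],
    [[0,0.038,0],[0,0,0],0.05],
    [[0,0.038,0],[0,0,0],0.05],
    [[0,0.038,0],[0,0,0],0.05],
    [[0,0.038,0],[0,0,0],0.05],
    [[0,0.038,0],[0,0,0],0.05],
    [[0,0.038,0],[0,0,0],0.05],
    [[0,0.038,0],[0,0,0],0.05],
    [[0,0.038,0],[0,0,0],0.05],
    [[0,0.03,0],[0,0,0],0.05]
  ]
}}

```text
time_s: 2.92
tcp_pos: [0.3611, 0.2474, 0.4694]
ee_rot: [[-1.0, -0.018, 0.014], [-0.018, 1.0, 0.014], [-0.014, 0.014, -1.0]]
wrist_force: [0.2, 0.3, -0.8]
gripper_width: 0.577
```

>>> {"name": "carry_out", "arguments": {
  "commands": [
    [[-0.02,0,0.03],[0,0,3.5],0.05],
    [[-0.02,0.005,0.035],[0,0,0],0.05],
    [[0,0.005,0.038],[0,0,0],0.05],
    [[0,0,0.038],[0,0,0],0.05],
    [[0,0,0.038],[0,0,0],0.05],
    [[0,0,0.038],[0,0,0],0.05],
    [[0,0,0.038],[0,0,0],0.05],
    [[0,0,0.038],[0,0,0],0.05],
    [[0,0,0.03],[0,0,0],0.05],
    [[0,0,0.02],[0,0,0],0.05],
    [[0,0,0.01],[0,0,0],0.05],
    [[0,0,0],[0,0,0],0.05]
  ]
}}

```text
time_s: 3.92
tcp_pos: [0.4093, 0.2738, 0.1051]
ee_rot: [[-0.999, 0.033, 0.021], [0.034, 0.999, 0.023], [-0.021, 0.024, -1.0]]
wrist_force: [-0.1, 0.4, 0.0]
gripper_width: 0.575
```

>>> {"name": "carry_out", "arguments": {
  "commands": [
    [[0.006,-0.015,0.02],[1.4,1.2,0.6],0.05],
    [[0,0,0.015],[0,0,0],0.05],
    [[0,0,0],[0,0,0],0.05]
  ]
}}

```text
time_s: 4.17
tcp_pos: [0.4045, 0.2606, 0.0707]
ee_rot: [[-0.999, 0.043, 0.002], [0.043, 0.999, 0.002], [-0.002, 0.002, -1.0]]
wrist_force: [-0.0, -0.0, 0.7]
gripper_width: 0.578
```

```bash
python3 -c "
from h import *
s=r.sense();print(s['time_s'],s['tcp_pos'].round(4),s['ee_rot'].round(3),s['joints'])
c=cap('top','t3.png',(165,175,325,290),5);d=cap('side','s3.png',(205,120,345,260),4)
p=s['tcp_pos'];print(proj(c,[p]),proj(d,[p]))"
```

```text
4.1667 [0.4045 0.2606 0.0707] [[-0.999  0.043  0.002]
 [ 0.043  0.999  0.002]
 [-0.002  0.002 -1.   ]] [ 5.22065892e+01  1.83517954e+01 -3.09413822e+01  5.64318990e-02
 -4.05656673e+01 -1.44718455e+02]
[[201.93704429 271.96815425]] [[293.34287261 213.6681544 ]]
```

View pics/t3.png

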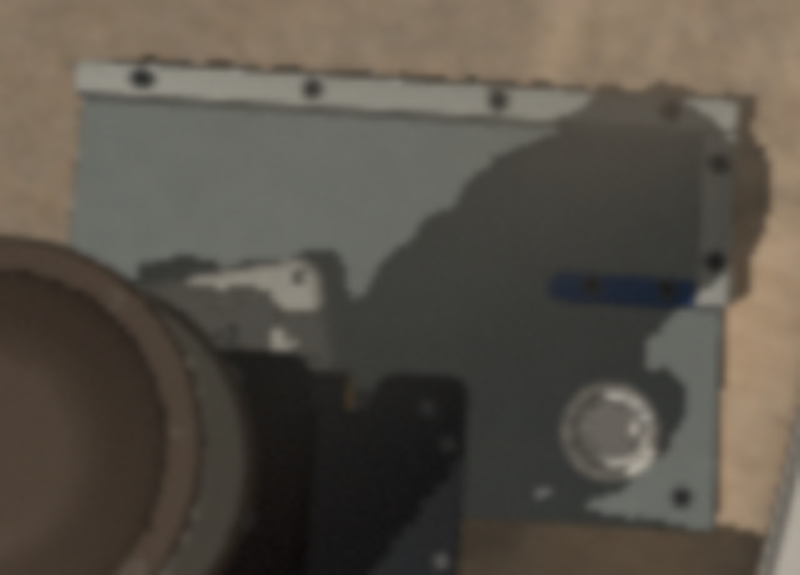

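View pics/s3.png

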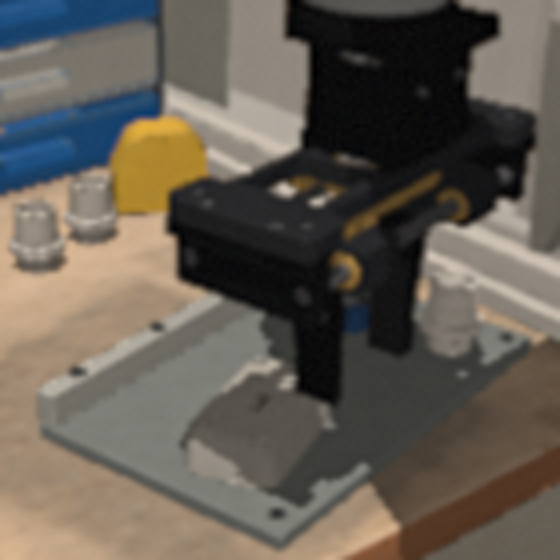

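>>> {"name": "carry_out", "arguments": {
  "commands": [
    [[0.002,0,0.025],[0,0,0],0.05],
    [[0,0,0.02],[0,0,0],0.05],
    [[0,0,0.005],[0,0,0],0.05],
    [[0,0,0],[0,0,0],0.05]
  ]
}}

```text
time_s: 4.6
tcp_pos: [0.4085, 0.2676, 0.0288]
ee_rot: [[-0.999, 0.04, 0.016], [0.04, 0.999, 0.017], [-0.016, 0.017, -1.0]]
wrist_force: [-0.0, -0.0, 0.0]
gripper_width: 0.572
```

```bash
python3 -c "
from h import *
s=r.sense();print(s['time_s'],s['tcp_pos'].round(4))
d=cap('side','s4.png',(205,150,345,260),5)
p=s['tcp_pos'];R=s['ee_rot'];print((proj(d,[p+R@[x,y,0] for x in(-.0095,.0095) for y in (.025,.04)])-[205,150])*5)"
```

```text
4.6 [0.4085 0.2676 0.0288]
[[360.93226941 434.5156727 ]
 [337.40412209 451.43995782]
 [401.8250344  452.89746015]
 [378.59147178 470.38380872]]
```

View pics/s4.png

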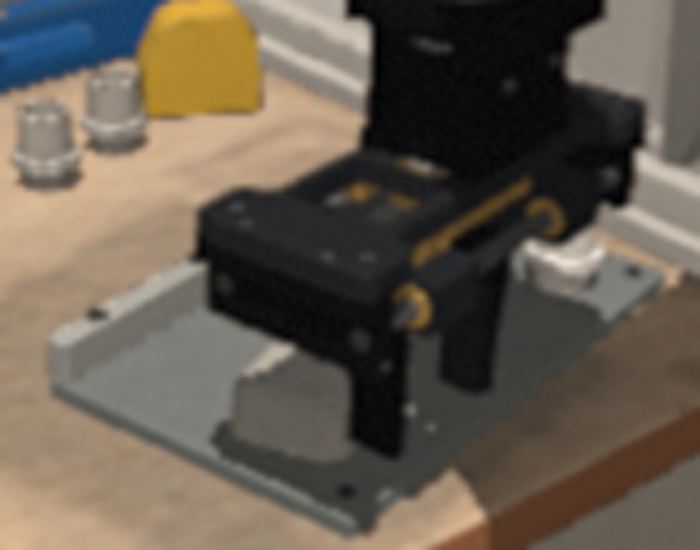

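>>> {"name": "carry_out", "arguments": {
  "commands": [
    [[0.005,-0.01,0.009],[1,0.9,0.2],0.05],
    [[0,0,0.003],[0,0,0],0.05],
    [[0,0,0],[0,0,0],0.05]
  ]
}}

```text
time_s: 4.9
tcp_pos: [0.4048, 0.2596, 0.0197]
ee_rot: [[-0.999, 0.043, 0.004], [0.043, 0.999, 0.005], [-0.004, 0.005, -1.0]]
wrist_force: [-0.4, 0.5, -0.1]
gripper_width: 0.572
```

>>> {"name": "carry_out", "arguments": {
  "commands": [
    [[0,0,0.005],[0.2,0.2,0],0.05],
    [[-0.006,0,0],[0,0,0],0.05],
    [[-0.006,0,0],[0,0,0],0.05],
    [[-0.006,0,0],[0,0,0],0.05],
    [[-0.006,0,0],[0,0,0],0.05],
    [[-0.006,0,0],[0,0,0],0.05],
    [[-0.006,0,0],[0,0,0],0.05],
    [[0,0,0],[0,0,0],0.05]
  ]
}}

```text
time_s: 5.57
tcp_pos: [0.4461, 0.2588, 0.0155]
ee_rot: [[-0.999, 0.043, 0.002], [0.043, 0.999, 0.003], [-0.002, 0.003, -1.0]]
wrist_force: [0.7, 0.2, -0.4]
gripper_width: 0.576
```

```bash
python3 -c "
from h import *
d=cap('side','s5.png',(205,150,345,260),5);cap('top','t5.png',(165,175,325,290),5)"
```

```text
(no output)
```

View pics/s5.png

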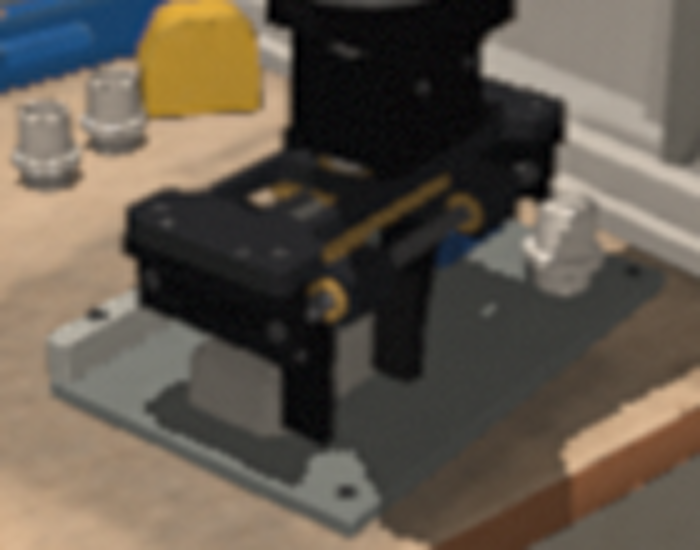

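View pics/t5.png

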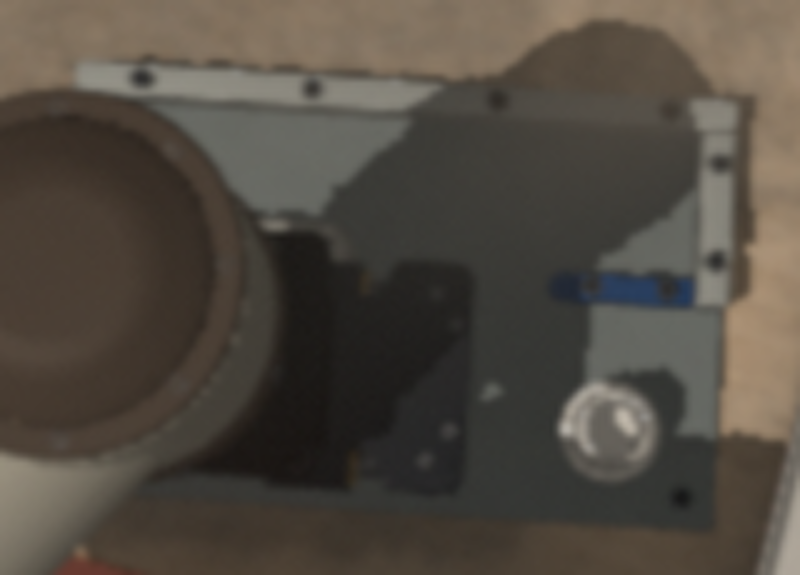

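>>> {"name": "carry_out", "arguments": {
  "commands": [
    [[-0.006,0,0],[0,0,0],0.05],
    [[-0.006,0,0],[0,0,0],0.05],
    [[-0.006,0,0],[0,0,0],0.05],
    [[-0.006,0,0],[0,0,0],0.05],
    [[-0.006,0,0],[0,0,0],0.05],
    [[-0.003,0,0],[0,0,0],0.05],
    [[-0.001,0,0],[0,0,0],0.05]
  ]
}}

```text
time_s: 6.25
tcp_pos: [0.4815, 0.2564, 0.0153]
ee_rot: [[-0.999, 0.042, 0.0], [0.042, 0.999, 0.002], [-0.0, 0.002, -1.0]]
wrist_force: [-0.5, 0.9, 0.7]
gripper_width: 0.57
```

>>> {"name": "carry_out", "arguments": {
  "commands": [
    [[-0.002,0,0],[0,0,0],0.05],
    [[-0.002,0,0],[0,0,0],0.05]
  ]
}}

```text
time_s: 6.42
tcp_pos: [0.4858, 0.256, 0.0152]
ee_rot: [[-0.999, 0.042, -0.0], [0.042, 0.999, 0.001], [0.0, 0.001, -1.0]]
wrist_force: [-0.3, 0.3, 0.1]
gripper_width: 0.574
```

>>> {"name": "carry_out", "arguments": {
  "commands": [
    [[-0.002,0,0],[0,0,0],0.05],
    [[-0.001,0,0],[0,0,0],0.05]
  ]
}}

```text
time_s: 6.58
tcp_pos: [0.488, 0.2557, 0.0151]
ee_rot: [[-0.999, 0.043, -0.002], [0.043, 0.999, 0.001], [0.002, 0.001, -1.0]]
wrist_force: [-7.9, 3.9, 4.7]
gripper_width: 0.572
```

>>> {"name": "carry_out", "arguments": {
  "commands": [
    [[-0.002,0,0],[0,0,0],0.05],
    [[-0.001,0,0],[0,0,0],0.05]
  ]
}}

```text
time_s: 6.75
tcp_pos: [0.4879, 0.2558, 0.0151]
ee_rot: [[-0.999, 0.044, -0.008], [0.044, 0.999, -0.0], [0.008, -0.0, -1.0]]
wrist_force: [-2.3, -0.1, 1.3]
gripper_width: 0.573
```

>>> {"name": "carry_out", "arguments": {
  "commands": [
    [[0.01,0,0],[0,-0.4,0],0.05],
    [[0.015,0,0],[0,0,0],0.05],
    [[0.005,0,-0.02],[0,0,0],0.05],
    [[0,0.01,-0.03],[0,0,0],0.05],
    [[0,0.03,-0.035],[0,0,0],0.05],
    [[0,0.035,-0.01],[0,0,0],0.03],
    [[0,0.035,0],[0,0,-7],0.01],
    [[0,0.035,0],[0,0,-7],0.01],
    [[0,0.03,0],[0,0,-7],0.01]
  ]
}}

```text
time_s: 7.5
tcp_pos: [0.4528, 0.4313, 0.114]
ee_rot: [[-0.947, -0.322, -0.001], [-0.322, 0.947, -0.0], [0.001, -0.0, -1.0]]
wrist_force: [1.0, 0.7, -0.0]
gripper_width: 0.357
```

```bash
python3 -c "
from h import *
d=cap('side','s6.png',(205,150,345,260),5);cap('top','t6.png',(165,175,325,290),5)"
```

```text
(no output)
```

View pics/s6.png

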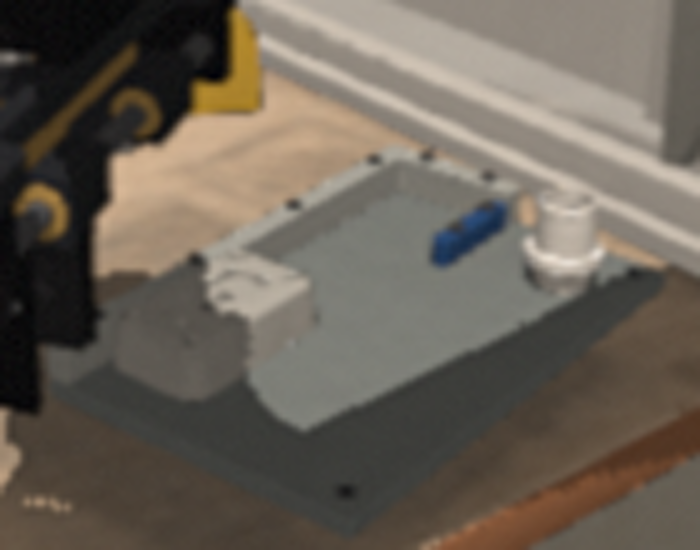

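View pics/t6.png

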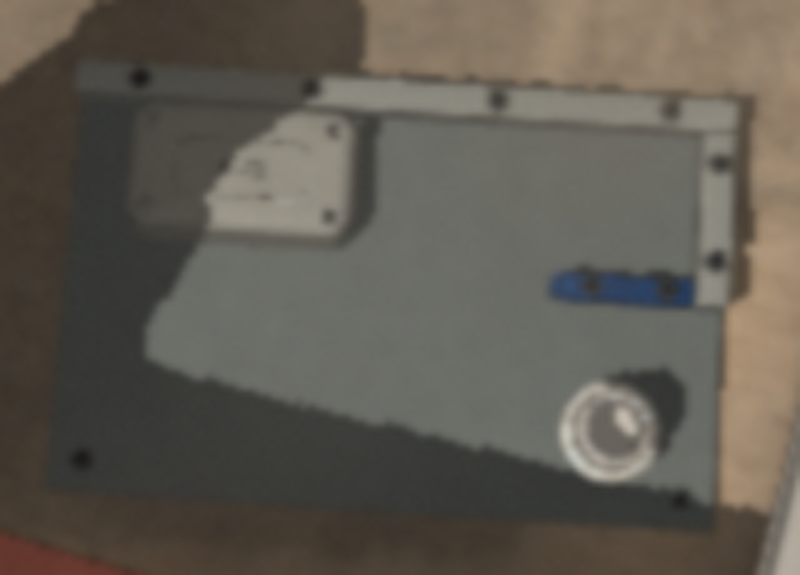

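Run:
```python
from h import *
c=cap('top');q=np.array([.4778,.1913,-.0436])
S=back(c,uv([(130,165),(356,180),(154,117),(333,131),(329,216),(146,201)],165,175),.034)[:,:2]
N=(S-q[:2])@Rz(q[2])*1000;print(N.round(1),N[2:].mean(0))
for n in [(40,125),(40,120),(40,-15.5),(40,-40)]: print(n,q[:2]+Rz(q[2])@np.array(n)/1000)
print('screw yaw',np.degrees(np.arctan2(*(N[2]-N[3]))),np.degrees(np.arctan2(*(N[5]-N[4]))))
```

```text
[[ 40.7 100.8]
 [ 40.2  16.5]
 [ 59.3  93.4]
 [ 58.1  26.3]
 [ 26.1  25.6]
 [ 27.6  93.7]] [42.79547938 59.75088633]
(40, 125) [0.52321026 0.31443776]
(40, 120) [0.52299233 0.30944251]
(40, -15.5) [0.5170864  0.17407128]
(40, -40) [0.51601854 0.14959457]
screw yaw 1.0657366499536507 1.2460752974906086
```

```bash
python3 -c "
from h import *
cap('top','t7.png',(180,185,245,228),12)"
```

```text
(no output)
```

View pics/t7.png

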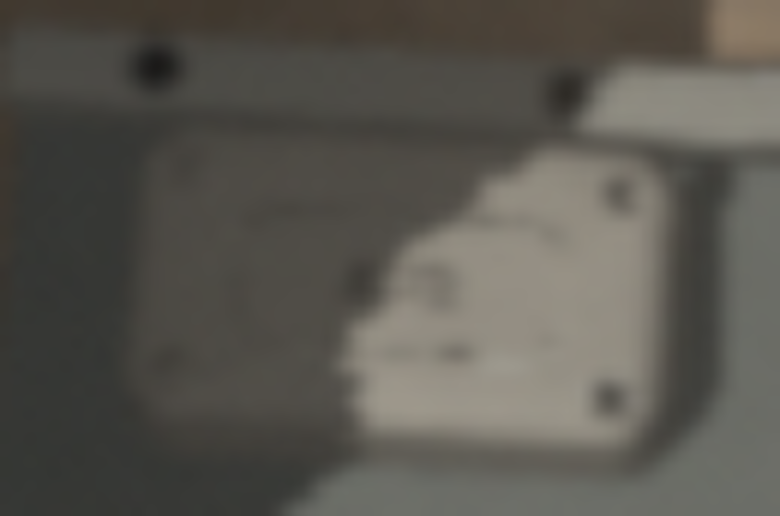

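>>> {"name": "carry_out", "arguments": {
  "commands": [
    [[0,0,0],[0,0,-6.9],0.01],
    [[0,0,0],[0,0,-6.9],0.01],
    [[0,0,0],[0,0,-6.9],0.01],
    [[0,0,0],[0,0,-6.9],0.01],
    [[0,0,0],[0,0,-6.9],0.01],
    [[0,0,0],[0,0,-6.9],0.01],
    [[0,0,0],[0,0,-6.9],0.01],
    [[0,0,0],[0,0,-6.9],0.01],
    [[0,0,0],[0,0,-6.9],0.01],
    [[0,0,0],[0,0,-6.9],0.01],
    [[0,0,0],[0,0,0],0.01]
  ]
}}

```text
time_s: 8.62
tcp_pos: [0.4524, 0.4107, 0.1102]
ee_rot: [[-0.01, -1.0, -0.011], [-1.0, 0.011, -0.014], [0.014, 0.011, -1.0]]
wrist_force: [-0.4, -0.8, -0.1]
gripper_width: 0.118
```

```bash
python3 -c "
from h import *
cap('top','t8.png',(180,185,245,228),12)"
```

```text
(no output)
```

View pics/t8.png

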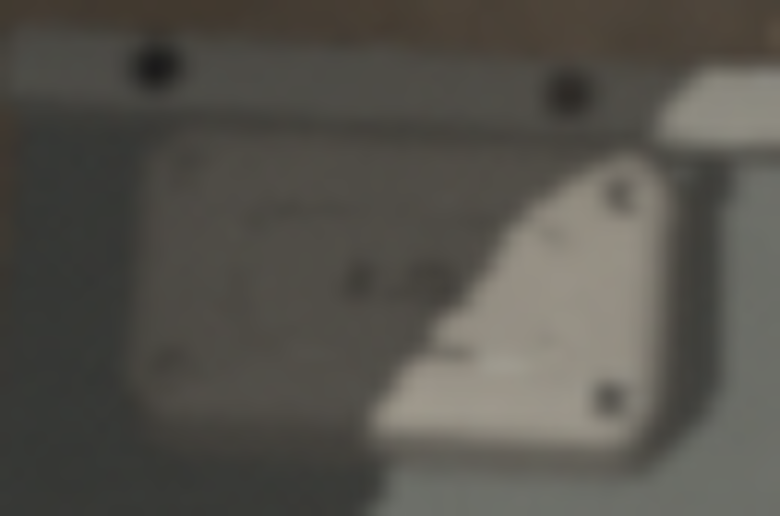

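>>> {"name": "carry_out", "arguments": {
  "commands": [
    [[0.03,-0.024,0],[0.6,-0.8,2.2],0.01],
    [[0.03,-0.024,0],[0,0,0],0.01],
    [[0.03,-0.024,0],[0,0,0],0.01],
    [[0,0,0.025],[0,0,0],0.01],
    [[0,0,0.025],[0,0,0],0.01],
    [[0,0,0.005],[0,0,0],0.01],
    [[0,0,0],[0,0,0],0.01]
  ]
}}

```text
time_s: 9.25
tcp_pos: [0.5246, 0.3095, 0.0561]
ee_rot: [[-0.084, -0.996, 0.004], [-0.996, 0.084, 0.002], [-0.003, -0.004, -1.0]]
wrist_force: [-0.6, -0.1, 0.5]
gripper_width: 0.112
```

>>> {"name": "carry_out", "arguments": {
  "commands": [
    [[-0.007,0,0.02],[0,0,-2],0.01],
    [[0,0,0.015],[0,0,0],0.01],
    [[0,0,0],[0,0,0],0.01]
  ]
}}

```text
time_s: 9.5
tcp_pos: [0.5265, 0.3175, 0.0234]
ee_rot: [[-0.053, -0.999, 0.007], [-0.999, 0.053, 0.004], [-0.005, -0.007, -1.0]]
wrist_force: [-0.6, -0.1, 0.1]
gripper_width: 0.114
```

>>> {"name": "carry_out", "arguments": {
  "commands": [
    [[0,0.0025,0.008],[-0.4,0.3,0],0.01],
    [[0,0,0],[0,0,0],0.01],
    [[0.007,0,0],[0,0,0],0.01],
    [[0.007,0,0],[0,0,0],0.01],
    [[0.006,0,0],[0,0,0],0.01],
    [[0.006,0,0],[0,0,0],0.01],
    [[0.006,0,0],[0,0,0],0.01],
    [[0.006,0,0],[0,0,0],0.01]
  ]
}}

```text
time_s: 10.17
tcp_pos: [0.5237, 0.2802, 0.0213]
ee_rot: [[-0.052, -0.999, 0.007], [-0.999, 0.052, 0.006], [-0.006, -0.007, -1.0]]
wrist_force: [-0.4, 0.5, -0.3]
gripper_width: 0.116
```

```bash
python3 -c "
from h import *
d=cap('side','s9.png',(205,150,345,260),5);cap('top','t9.png',(165,175,325,290),5)"
```

```text
(no output)
```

View pics/s9.png

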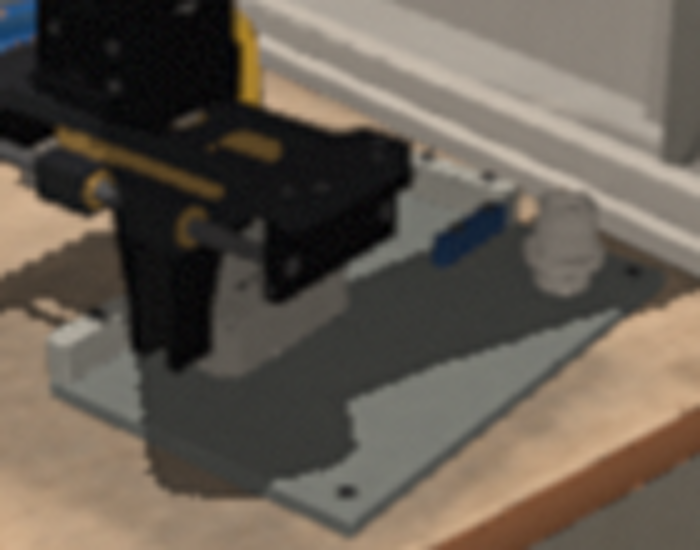

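View pics/t9.png

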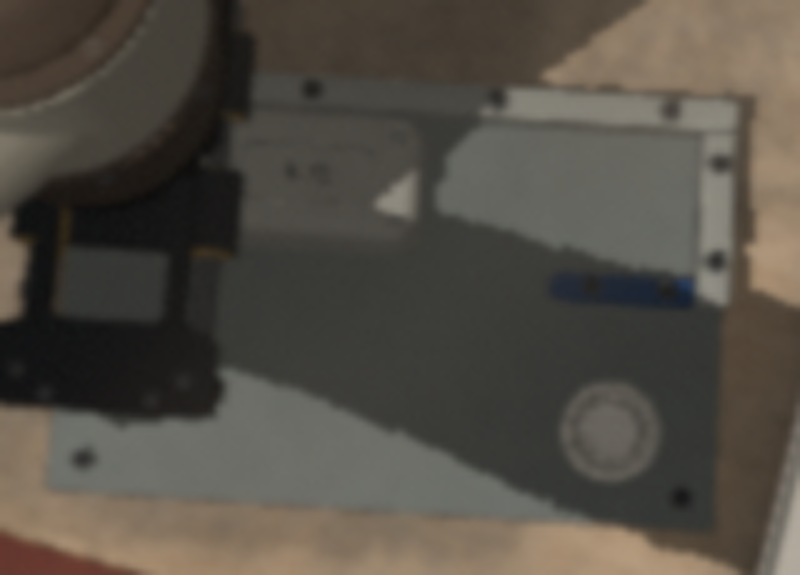

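>>> {"name": "carry_out", "arguments": {
  "commands": [
    [[0.005,0,0.004],[-0.4,0.3,0],0.01],
    [[0.006,0,0.002],[0,0,0],0.01],
    [[0.006,0,0],[0,0,0],0.01],
    [[0.006,0,0],[0,0,0],0.01],
    [[0.006,0,0],[0,0,0],0.01],
    [[0.006,0,0],[0,0,0],0.01]
  ]
}}

```text
time_s: 10.77
tcp_pos: [0.5225, 0.2432, 0.0147]
ee_rot: [[-0.052, -0.999, 0.0], [-0.999, 0.052, 0.001], [-0.001, -0.0, -1.0]]
wrist_force: [-0.4, 0.0, 0.3]
gripper_width: 0.11
```

```bash
python3 -c "
from h import *
cap('top','t10.png',(165,175,325,290),5)"
```

View pics/t10.png

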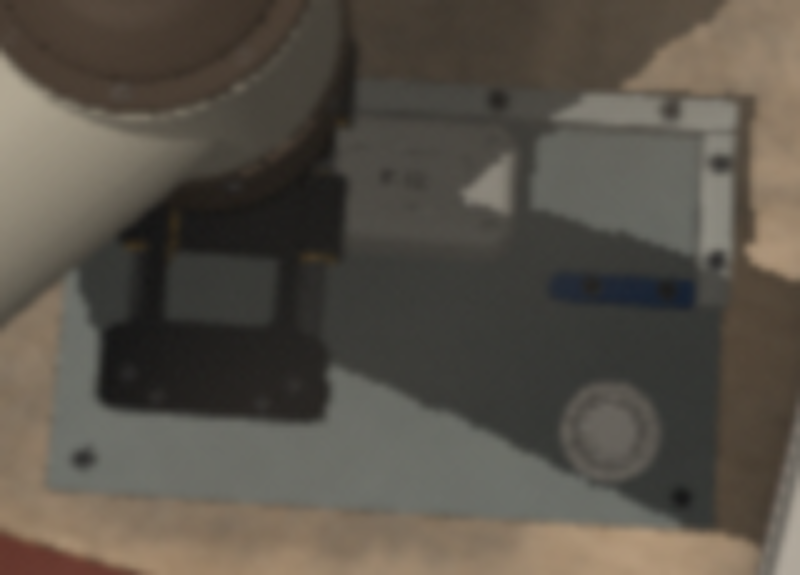

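>>> {"name": "carry_out", "arguments": {
  "commands": [
    [[0.006,-0.0005,0],[0,0,0],0.01],
    [[0.006,-0.0005,0],[0,0,0],0.01],
    [[0.006,-0.0005,0],[0,0,0],0.01],
    [[0.006,0,0],[0,0,0],0.01],
    [[0.006,0,0],[0,0,0],0.01],
    [[0.006,0,0],[0,0,0],0.01],
    [[0.006,0,0],[0,0,0],0.01]
  ]
}}

```text
time_s: 11.4
tcp_pos: [0.521, 0.1957, 0.0145]
ee_rot: [[-0.053, -0.999, -0.001], [-0.999, 0.053, 0.0], [-0.0, 0.001, -1.0]]
wrist_force: [-0.3, -0.2, -0.5]
gripper_width: 0.119
```

```bash
python3 -c "
from h import *
cap('top','t11.png',(225,175,325,250),8)"
```

```text
(no output)
```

View pics/t11.png

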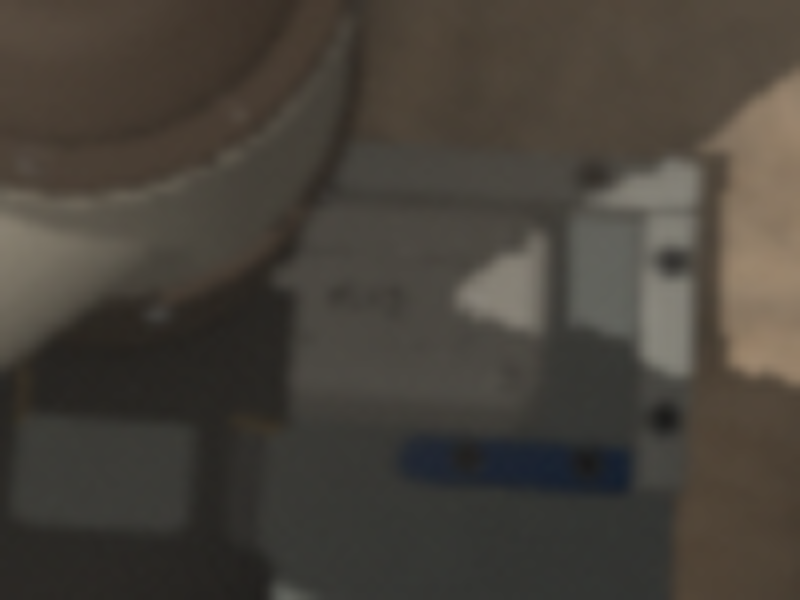

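>>> {"name": "carry_out", "arguments": {
  "commands": [
    [[0.006,0,0],[0,0,0],0.01],
    [[0.006,0,0],[0,0,0],0.01],
    [[0.004,0,0],[0,0,0],0.01],
    [[0.002,0,0],[0,0,0],0.01],
    [[0.002,0,0],[0,0,0],0.01]
  ]
}}

```text
time_s: 11.87
tcp_pos: [0.5203, 0.1753, 0.0148]
ee_rot: [[-0.056, -0.998, 0.002], [-0.998, 0.056, 0.006], [-0.006, -0.002, -1.0]]
wrist_force: [-6.1, 14.9, -0.5]
gripper_width: 0.112
```

>>> {"name": "carry_out", "arguments": {
  "commands": [
    [[0.002,0,0],[0,0,0],0.01],
    [[0.001,0,0],[0,0,0],0.01]
  ]
}}

```text
time_s: 12.03
tcp_pos: [0.5203, 0.1758, 0.015]
ee_rot: [[-0.056, -0.998, 0.005], [-0.998, 0.057, 0.011], [-0.011, -0.004, -1.0]]
wrist_force: [-1.1, 1.1, 1.0]
gripper_width: 0.118
```

>>> {"name": "carry_out", "arguments": {
  "commands": [
    [[0.002,0,0],[0,0,0],0.01],
    [[0.001,0,0],[0,0,0],0.01]
  ]
}}

```text
time_s: 12.2
tcp_pos: [0.5204, 0.1757, 0.0152]
ee_rot: [[-0.056, -0.998, 0.007], [-0.998, 0.056, 0.016], [-0.016, -0.006, -1.0]]
wrist_force: [-1.6, 3.9, 0.2]
gripper_width: 0.118
```

>>> {"name": "carry_out", "arguments": {
  "commands": [
    [[-0.008,0,0],[0.3,0.9,0],0.01],
    [[-0.015,0,0],[0,0,0],0.01],
    [[-0.015,0,-0.02],[0,0,0],0.01],
    [[-0.025,0,-0.03],[0,0,0],0.01],
    [[-0.035,0,-0.02],[0,0,0],0.01],
    [[-0.04,0,-0.01],[0,0,0],0.01],
    [[-0.04,0,0],[0,0,0],0.01],
    [[-0.04,0,0],[0,0,0],0.01],
    [[-0.04,0,0],[0,0,0],0.01],
    [[0,0,0],[0,0,0],0.01]
  ]
}}

```text
time_s: 13.03
tcp_pos: [0.5329, 0.443, 0.098]
ee_rot: [[-0.058, -0.998, 0.006], [-0.998, 0.058, -0.001], [0.0, -0.006, -1.0]]
wrist_force: [0.5, 0.1, 0.3]
gripper_width: 0.113
```

```bash
python3 -c "
from h import *
cap('top','t12.png',(245,180,325,240),10);cap('side','s12.png',(245,165,345,240),8)"
```

```text
(no output)
```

View pics/t12.png

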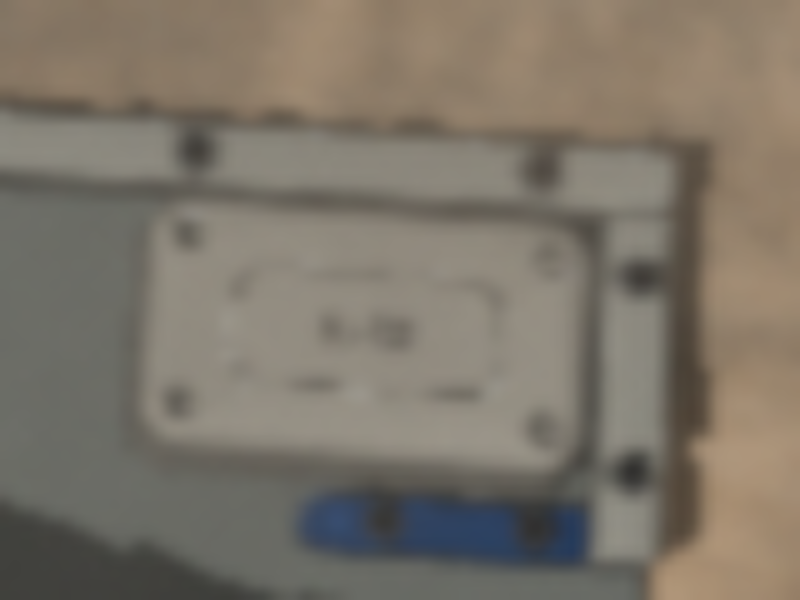

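View pics/s12.png

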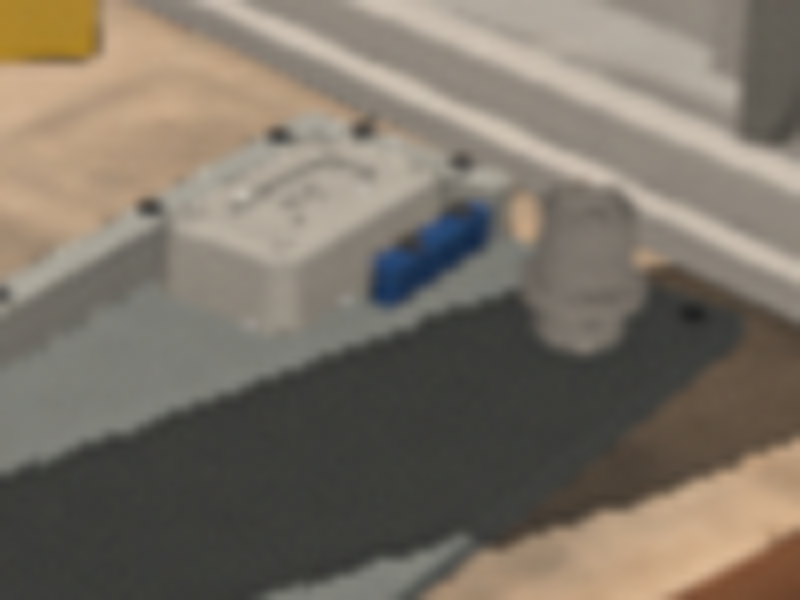

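```bash
python3 -c "
from h import *
cs=[optics.capture('top')['img'].astype(float) for _ in range(8)]
m=np.mean(cs,0);np.save('m.npy',m)
g=m[:,:,::-1].clip(0,255).astype(np.uint8)[195:233,255:312]
cv2.imwrite('pics/t13.png',cv2.resize(g,None,fx=14,fy=14,interpolation=cv2.INTER_LANCZOS4))
G=m.mean(2)
np.set_printoptions(linewidth=250)
print('cols');print(G[196:206,260:308:4].round())
print('rows');print(G[202:234:3,298:310].round())
"
```

```text
cols
[[134.  84. 133. 134. 134. 134. 134. 133. 134. 120.  89. 134.]
 [123. 100. 130. 134. 133. 134. 134. 134. 134. 120.  90. 135.]
 [ 95.  96. 112. 125. 123. 127. 130. 134. 134. 127. 102. 136.]
 [ 90.  96.  97. 103.  98. 105. 115. 126. 124. 124. 117. 137.]
 [102. 121. 115. 105.  96.  97. 100. 102.  99. 103. 113. 127.]
 [110. 133. 131. 125. 120. 117. 112. 100.  97.  96.  97.  99.]
 [118. 113. 135. 135. 134. 132. 128. 121. 119. 114.  98.  83.]
 [123. 107. 137. 139. 138. 136. 135. 134. 133. 129. 115.  81.]
 [125. 112. 139. 139. 139. 136. 137. 137. 137. 134. 116.  85.]
 [125. 132. 139. 138. 141. 137. 137. 138. 138. 135. 113.  91.]]
rows
[[108. 104.  98.  92.  84.  80.  83. 101. 121. 129. 129. 128.]
 [121. 111. 113. 119. 117. 102.  91. 106. 123. 124. 117. 117.]
 [138. 136. 135. 134. 127. 111.  96. 108. 112.  94.  74.  70.]
 [142. 142. 141. 136. 124. 104.  94. 118. 135. 137. 135. 134.]
 [142. 142. 141. 135. 122.  98.  92. 121. 138. 138. 136. 135.]
 [142. 142. 141. 135. 119.  94.  89. 117. 135. 137. 136. 134.]
 [136. 135. 137. 134. 119.  92.  89. 119. 136. 138. 136. 134.]
 [109. 110. 116. 119. 109.  89.  94. 123. 137. 137. 134. 133.]
 [130. 126. 114.  95.  78.  76.  90. 102.  91.  68.  56.  73.]
 [ 79.  77.  76.  83.  89.  91. 107. 125. 124. 110. 103. 110.]
 [ 49.  52.  54.  60.  64.  75. 106. 132. 141. 140. 138. 131.]]
```

View pics/t13.png

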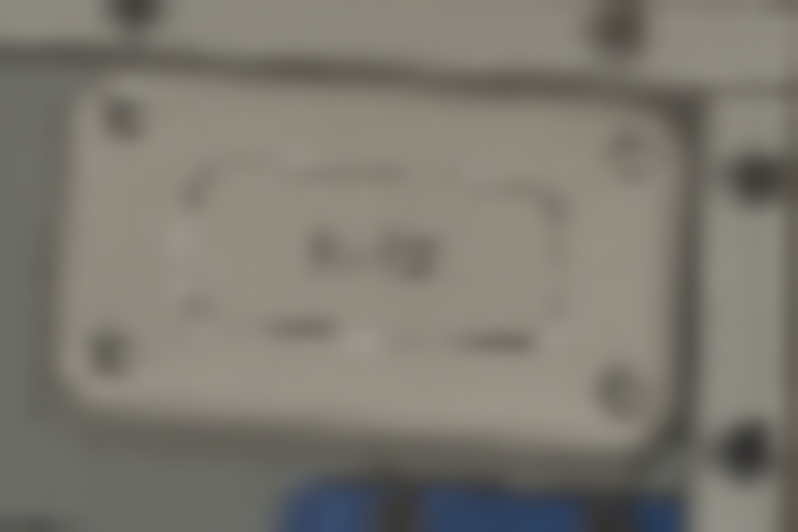

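Run:
```python
from h import *
np.set_printoptions(linewidth=250,suppress=True)
m=np.load('m.npy');G=m.mean(2);c=optics.capture('top')
def sub(line,off):
    g=np.gradient(line);return g
print('left',*[(v,G[v,254:268].round().astype(int).tolist()) for v in (206,210,214,218,222)],sep='\n')
print('bottom',*[(u,G[218:236,u].round().astype(int).tolist()) for u in (266,270,274,278,282)],sep='\n')
print('topcols',*[(u,G[190:206,u].round().astype(int).tolist()) for u in (270,276,280,284,290)],sep='\n')
```

```text
left
(206, [107, 107, 107, 107, 103, 108, 126, 138, 140, 139, 138, 139, 139, 139])
(210, [106, 107, 107, 105, 104, 113, 129, 137, 139, 139, 138, 139, 140, 141])
(214, [107, 107, 105, 99, 100, 117, 133, 138, 138, 137, 137, 137, 138, 140])
(218, [106, 107, 105, 100, 102, 120, 133, 128, 121, 124, 133, 137, 138, 137])
(222, [106, 106, 104, 98, 98, 109, 125, 134, 135, 136, 139, 142, 142, 142])
bottom
(266, [138, 138, 139, 142, 142, 135, 119, 102, 96, 99, 103, 105, 105, 105, 104, 104, 103, 95])
(270, [138, 141, 142, 144, 144, 139, 125, 104, 96, 97, 103, 104, 104, 105, 105, 105, 104, 103])
(274, [125, 136, 141, 143, 144, 141, 129, 108, 96, 95, 98, 100, 97, 95, 92, 92, 96, 103])
(278, [124, 137, 142, 144, 144, 142, 133, 117, 101, 95, 91, 78, 78, 80, 81, 76, 76, 87])
(282, [139, 140, 142, 143, 145, 145, 139, 125, 102, 90, 78, 65, 63, 60, 61, 68, 70, 78])
topcols
(270, [122, 110, 103, 125, 133, 134, 135, 133, 121, 102, 112, 129, 136, 138, 139, 138])
(276, [133, 122, 108, 124, 132, 133, 134, 133, 123, 98, 96, 120, 134, 138, 139, 141])
(280, [122, 114, 99, 109, 127, 132, 134, 134, 127, 105, 97, 117, 132, 136, 136, 137])
(284, [124, 116, 103, 105, 127, 133, 134, 134, 130, 115, 100, 112, 128, 135, 137, 137])
(290, [127, 127, 119, 108, 123, 132, 134, 134, 134, 125, 99, 96, 119, 133, 137, 138])
```

```bash
cat > edge.py <<'E'
from h import *
def run(G,c,verbose=1):
    # refine edges: argmax gradient with parabola
    def vedge(u,v0,v1,sgn):
        col=cv2.GaussianBlur(G,(3,3),0.7)[v0:v1,u];g=np.gradient(col)*sgn;i=int(np.argmax(g[1:-1]))+1
        a,b,d=g[i-1],g[i],g[i+1];return v0+i+.5*(a-d)/(a-2*b+d)
    def hedge(v,u0,u1,sgn):
        row=cv2.GaussianBlur(G,(3,3),0.7)[v,u0:u1];g=np.gradient(row)*sgn;i=int(np.argmax(g[1:-1]))+1
        a,b,d=g[i-1],g[i],g[i+1];return u0+i+.5*(a-d)/(a-2*b+d)
    def fit(pts,z):
        P=back(c,pts,z)[:,:2];vx,vy,x,y=cv2.fitLine((P*1000).astype(np.float32),cv2.DIST_HUBER,0,.01,.001).ravel()
        res=np.abs((P*1000-[x,y])@[-vy,vx]);return np.array([vx,vy]),np.array([x,y]),res.max()
    us=range(264,297,2)
    out={}
    out['railin']=fit([(u,vedge(u,195,201+(u>285),-1)) for u in us],.030)
    out['railout']=fit([(u,vedge(u,187 if u<290 else 189,193+(u>285),1)) for u in range(200,300,4)],.030)
    out['ctop']=fit([(u,vedge(u,199+(u>285),204,1)) for u in us],.034)
    out['cbot']=fit([(u,vedge(u,221,228,-1)) for u in us],.034)
    out['cleft']=fit([(hedge(v,256,263,1),v) for v in range(206,220)],.034)
    out['cright']=fit([(hedge(v,299,305,-1),v) for v in range(208,222)],.034)
    out['stop']=fit([(hedge(v,303,308,1),v) for v in range(208,224)],.030)
    for k,(d,p,e) in out.items():
        print(k,'dir deg',round((np.degrees(np.arctan2(d[1],d[0]))+180)%180,2),'p',p.round(1),'res',round(float(e),2))
    return out
E
python3 - <<'E'
from edge import *
run(np.load('m.npy').mean(2),optics.capture('top'))
E
```

```text
railin dir deg 87.22 p [543.6 121.6] res 0.71
railout dir deg 91.41 p [560.  192.7] res 10.01
ctop dir deg 85.35 p [537.5 122.2] res 1.32
cbot dir deg 84.86 p [492.7 124.2] res 0.64
cleft dir deg 175.63 p [514.3 162.6] res 0.14
cright dir deg 178.93 p [512.1  83.1] res 1.24
stop dir deg 179.21 p [510.9  77. ] res 0.4
```

Run:
```python
from h import *
c=optics.capture('top')
for f,u0,v0,k,us,rt,ct,cb,rin in [('t8.png',180,185,12,range(194,232,2),None,(194.5,199),(219,224),(191,196)),('t7.png',180,185,12,range(194,232,2),None,(194.5,199),(219,224),(191,196))]:
    im=cv2.imread('pics/'+f).astype(float).mean(2)
    G=np.zeros((384,512));s=im.shape[0]//k,im.shape[1]//k
    G[v0:v0+s[0],u0:u0+s[1]]=cv2.resize(im,(s[1],s[0]),interpolation=cv2.INTER_AREA)
    np.set_printoptions(linewidth=250,suppress=True)
    print(f);print(G[188:226,192:236:4].round().astype(int))
```

```text
t8.png
[[ 53  67  67  65  62  65  64  65  65  68  63]
 [ 40  71  72  71  70  72  68  68  66  69  65]
 [ 30  71  74  74  74  74  74  73  72  66  70]
 [ 37  73  74  75  74  75  75  75  74  57  74]
 [ 54  74  75  74  75  75  76  76  73  49  76]
 [ 65  71  72  73  75  75  75  76  73  50  76]
 [ 61  64  66  68  71  71  73  75  73  61  76]
 [ 57  64  64  65  66  66  67  70  72  68  73]
 [ 57  68  69  70  68  66  66  67  68  67  70]
 [ 60  68  73  73  73  72  71  72  71  70  82]
 [ 64  68  73  75  75  75  75  75  75  79 105]
 [ 65  71  74  76  75  75  76  75  76 100 113]
 [ 67  72  75  76  76  75  76  76  79 124 107]
 [ 67  74  75  73  75  75  77  77  91 136 108]
 [ 67  74  73  71  72  75  76  75 112 139 114]
 [ 68  74  72  74  75  75  74  72 125 140 132]
 [ 68  74  74  76  76  76  74  76 134 140 140]
 [ 68  75  75  76  76  76  74  80 140 140 140]
 [ 69  74  75  76  76  76  71  89 143 142 141]
 [ 70  75  74  76  74  74  65 100 143 143 140]
 [ 70  74  73  76  71  73  65 120 142 143 139]
 [ 71  74  73  76  71  71  65 133 142 142 138]
 [ 70  74  73  77  75  74  74 138 142 142 138]
 [ 71  74  7
[... 1787 characters left out ...]
  74  72  76  80 136 135 139 140 141 136]
 [ 70  73  72  75  86 141 139 140 139 142 136]
 [ 70  73  73  76  90 138 134 139 138 141 136]
 [ 68  72  74  77  97 133 128 141 141 141 136]
 [ 66  71  75  77 103 140 136 146 144 141 136]
 [ 67  73  76  77  90 146 143 146 144 142 131]
 [ 67  75  77  76  83 148 146 146 145 141 119]
 [ 65  75  76  76  85 149 148 148 146 141 116]
 [ 62  70  72  73  78 144 146 147 146 142 115]
 [ 58  65  67  68  74 129 132 138 140 142 115]
 [ 57  63  64  64  72 104 109 119 124 129 105]
 [ 55  60  61  62  68  92  95  98 102 105  88]
 [ 54  56  58  58  72  95  93  93  93  93  82]
 [ 54  55  56  57  90 103  98  98  98  95  88]
 [ 55  56  57  58 104 107 105 105 105 103 101]]
```

>>> {"name": "carry_out", "arguments": {
  "commands": [
    [[0.037,0.0065,0],[0,0,0],0],
    [[0.037,0.0065,0],[0,0,0],0],
    [[0.037,0.0065,0],[0,0,0],0],
    [[0.037,0.0065,0],[0,0,0],0],
    [[0.037,0.0065,0],[0,0,0],0],
    [[0.037,0.0065,0],[0,0,0],0],
    [[0.037,0.0065,0],[0,0,0],0],
    [[0.02,0.004,0],[0,0,0],0],
    [[0,0,0],[0,0,0],0]
  ]
}}

```text
time_s: 14.43
tcp_pos: [0.4614, 0.1496, 0.0976]
ee_rot: [[-0.062, -0.998, 0.005], [-0.998, 0.062, -0.002], [0.001, -0.005, -1.0]]
wrist_force: [0.2, 0.4, 0.1]
gripper_width: 0.007
```

>>> {"name": "carry_out", "arguments": {
  "commands": [
    [[0,0.002,0.025],[-0.3,0,-0.6],0],
    [[0,0,0.02],[0,0,0],0],
    [[0,0,0],[0,0,0],0]
  ]
}}

```text
time_s: 14.68
tcp_pos: [0.4619, 0.1497, 0.0546]
ee_rot: [[-0.053, -0.999, 0.008], [-0.999, 0.053, 0.004], [-0.004, -0.007, -1.0]]
wrist_force: [-0.8, 0.2, -0.6]
gripper_width: 0.007
```

```bash
python3 -c "
from h import *
cap('side','s14.png',(245,140,345,240),6)"
```

```text
(no output)
```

View pics/s14.png

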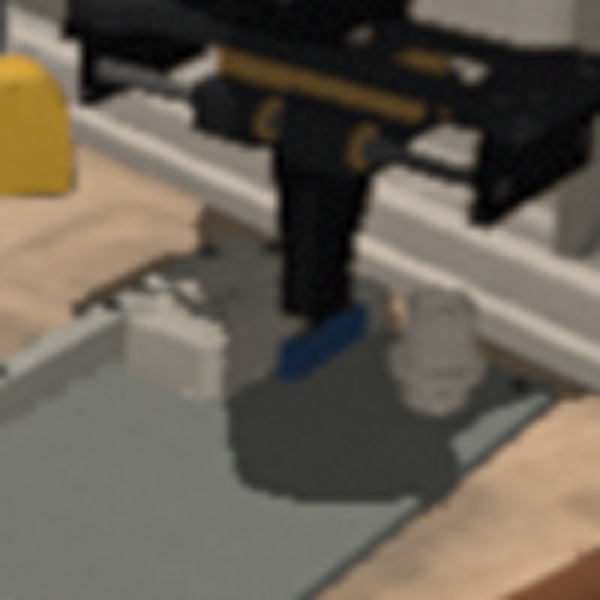

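>>> {"name": "carry_out", "arguments": {
  "commands": [
    [[-0.001,0,0.02],[-0.4,0.3,0],0],
    [[0,0.001,0.015],[0,0,0],0],
    [[0,0,0.003],[0,0,0],0]
  ]
}}

```text
time_s: 14.98
tcp_pos: [0.4662, 0.1552, 0.021]
ee_rot: [[-0.05, -0.999, 0.01], [-0.999, 0.05, 0.004], [-0.004, -0.01, -1.0]]
wrist_force: [-0.6, -0.2, 0.4]
gripper_width: 0.007
```

>>> {"name": "carry_out", "arguments": {
  "commands": [
    [[0.004,0.001,0.006],[-0.6,0.2,0.1],0],
    [[0,0,0],[0,0,0],0]
  ]
}}

```text
time_s: 15.15
tcp_pos: [0.4661, 0.1525, 0.0158]
ee_rot: [[-0.049, -0.999, -0.0], [-0.999, 0.049, 0.001], [-0.001, 0.0, -1.0]]
wrist_force: [-0.0, -0.4, 0.7]
gripper_width: 0.003
```

>>> {"name": "carry_out", "arguments": {
  "commands": [
    [[0,-0.003,0],[0,0,0],0],
    [[0,-0.003,0],[0,0,0],0],
    [[0,-0.002,0],[0,0,0],0]
  ]
}}

```text
time_s: 15.4
tcp_pos: [0.4763, 0.1533, 0.0181]
ee_rot: [[-0.048, -0.999, 0.003], [-0.999, 0.048, 0.004], [-0.004, -0.003, -1.0]]
wrist_force: [0.2, 0.4, -0.7]
gripper_width: 0.004
```

>>> {"name": "carry_out", "arguments": {
  "commands": [
    [[0,-0.002,0],[0,0,0],0],
    [[0,-0.002,0],[0,0,0],0]
  ]
}}

```text
time_s: 15.57
tcp_pos: [0.4817, 0.1535, 0.0192]
ee_rot: [[-0.048, -0.999, 0.006], [-0.999, 0.048, 0.005], [-0.005, -0.005, -1.0]]
wrist_force: [-0.4, 0.7, 0.6]
gripper_width: 0.005
```

>>> {"name": "carry_out", "arguments": {
  "commands": [
    [[0,-0.002,0.001],[-0.3,0.3,0],0]
  ]
}}

```text
time_s: 15.65
tcp_pos: [0.484, 0.1534, 0.0187]
ee_rot: [[-0.048, -0.999, 0.001], [-0.999, 0.048, 0.0], [-0.0, -0.001, -1.0]]
wrist_force: [-0.5, -0.9, 0.9]
gripper_width: 0.006
```

```bash
python3 -c "
from h import *
cap('side','s15.png',(245,140,345,240),6);cap('top','t15.png',(245,180,325,240),10)"
```

```text
(no output)
```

View pics/s15.png

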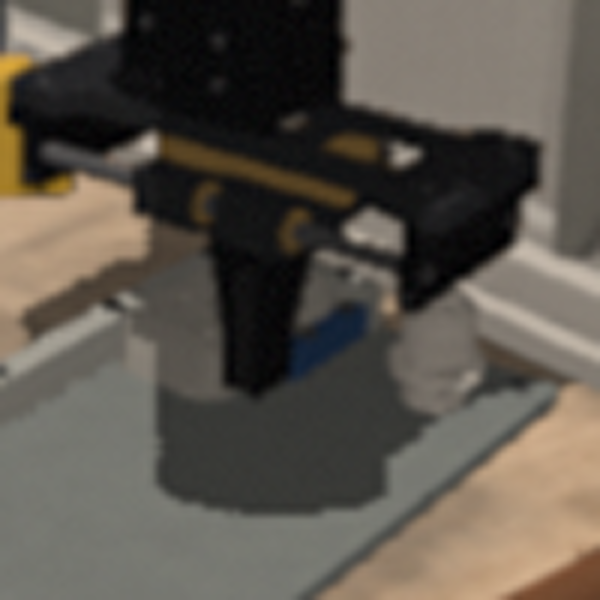

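View pics/t15.png

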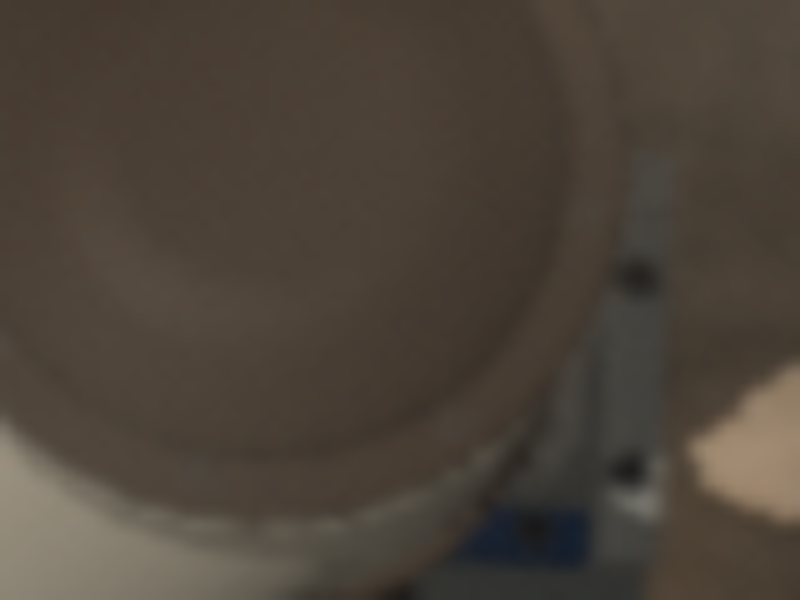

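>>> {"name": "carry_out", "arguments": {
  "commands": [
    [[0,-0.002,0.002],[0,0,0],0]
  ]
}}

```text
time_s: 15.83
tcp_pos: [0.4853, 0.1531, 0.0163]
ee_rot: [[-0.049, -0.999, -0.002], [-0.999, 0.049, -0.001], [0.001, 0.001, -1.0]]
wrist_force: [-6.9, 1.1, 5.2]
gripper_width: 0.006
```

>>> {"name": "carry_out", "arguments": {
  "commands": [
    [[0,-0.002,0.001],[0,0,0],0]
  ]
}}

```text
time_s: 15.92
tcp_pos: [0.4853, 0.1522, 0.0148]
ee_rot: [[-0.05, -0.999, -0.006], [-0.999, 0.05, -0.003], [0.003, 0.006, -1.0]]
wrist_force: [-8.8, 3.2, 5.1]
gripper_width: 0.002
```

>>> {"name": "carry_out", "arguments": {
  "commands": [
    [[0,-0.003,0],[0,0,0],0]
  ]
}}

```text
time_s: 16.0
tcp_pos: [0.4852, 0.1515, 0.0141]
ee_rot: [[-0.051, -0.999, -0.012], [-0.999, 0.051, -0.005], [0.005, 0.012, -1.0]]
wrist_force: [-13.3, 7.6, 7.1]
gripper_width: 0.004
```

>>> {"name": "carry_out", "arguments": {
  "commands": [
    [[0,0.008,0],[0.3,0.7,0],0],
    [[0,0.01,0],[0,0,0],0],
    [[0,0,-0.025],[0,0,0],0],
    [[0,0,-0.03],[0,0,0],0.01],
    [[-0.03,0,-0.01],[0,0,0],0.01],
    [[-0.035,-0.02,0],[0,0,0],0.01],
    [[-0.02,-0.02,0],[0,0,0],0.01],
    [[0,-0.01,0],[0,0,0],0.01],
    [[0,0,0],[0,0,0],0.01]
  ]
}}

```text
time_s: 16.75
tcp_pos: [0.5189, 0.2385, 0.0778]
ee_rot: [[-0.049, -0.999, -0.011], [-0.999, 0.049, -0.017], [0.017, 0.011, -1.0]]
wrist_force: [0.8, 0.6, 0.2]
gripper_width: 0.113
```

>>> {"name": "carry_out", "arguments": {
  "commands": [
    [[0.012,-0.001,0.02],[0.6,-1.0,0],0.01],
    [[0.01,0,0.025],[0,0,0],0.01],
    [[0,0,0.012],[0,0,0],0.01],
    [[0,0,0],[0,0,0],0.01]
  ]
}}

```text
time_s: 17.08
tcp_pos: [0.5175, 0.2158, 0.0196]
ee_rot: [[-0.049, -0.999, 0.002], [-0.999, 0.049, 0.004], [-0.004, -0.002, -1.0]]
wrist_force: [0.9, 0.7, -0.4]
gripper_width: 0.113
```

>>> {"name": "carry_out", "arguments": {
  "commands": [
    [[0.006,0,0.004],[-0.1,0.2,0],0.01],
    [[0.007,0,0],[0,0,0],0.01],
    [[0.007,0,0],[0,0,0],0.01],
    [[0.007,0,0],[0,0,0],0.01],
    [[0.005,0,0],[0,0,0],0.01],
    [[0.003,0,0],[0,0,0],0.01]
  ]
}}

```text
time_s: 17.58
tcp_pos: [0.5148, 0.1773, 0.0176]
ee_rot: [[-0.048, -0.999, 0.002], [-0.999, 0.048, 0.001], [-0.001, -0.002, -1.0]]
wrist_force: [0.8, -0.9, 0.1]
gripper_width: 0.121
```

>>> {"name": "carry_out", "arguments": {
  "commands": [
    [[0.002,0,0],[0,0,0],0.01],
    [[0.002,0,0],[0,0,0],0.01]
  ]
}}

```text
time_s: 17.75
tcp_pos: [0.5151, 0.1752, 0.0183]
ee_rot: [[-0.05, -0.999, 0.005], [-0.999, 0.05, 0.008], [-0.008, -0.005, -1.0]]
wrist_force: [-6.8, 16.1, -3.5]
gripper_width: 0.113
```

>>> {"name": "carry_out", "arguments": {
  "commands": [
    [[0.003,0,0],[0,0,0],0.01],
    [[0.003,0,0],[0,0,0],0.01]
  ]
}}

```text
time_s: 17.92
tcp_pos: [0.5151, 0.1754, 0.0185]
ee_rot: [[-0.052, -0.999, 0.01], [-0.998, 0.052, 0.018], [-0.019, -0.009, -1.0]]
wrist_force: [-4.7, 12.0, -2.6]
gripper_width: 0.109
```

>>> {"name": "carry_out", "arguments": {
  "commands": [
    [[-0.008,0,0],[0.4,1.0,0],0.01],
    [[-0.015,0,0],[0,0,0],0.01],
    [[-0.015,0,-0.02],[0,0,0],0.01],
    [[-0.025,0,-0.03],[0,0,0],0.01],
    [[-0.035,0,-0.02],[0,0,0],0.01],
    [[-0.04,0,-0.01],[0,0,0],0.01],
    [[-0.04,0,0],[0,0,0],0.01],
    [[-0.04,0,0],[0,0,0],0.01],
    [[-0.04,0,0],[0,0,0],0.01],
    [[0,0,0],[0,0,0],0.01]
  ]
}}

```text
time_s: 18.75
tcp_pos: [0.527, 0.4461, 0.1063]
ee_rot: [[-0.052, -0.998, 0.018], [-0.999, 0.052, 0.009], [-0.01, -0.017, -1.0]]
wrist_force: [0.1, -0.1, -0.2]
gripper_width: 0.114
```

Run:
```python
from edge import *
c=optics.capture('top');m=np.mean([optics.capture('top')['img'].astype(float) for _ in range(3)],0)
np.save('m2.npy',m);run(m.mean(2),c)
g=m[:,:,::-1].clip(0,255).astype(np.uint8)[195:233,255:312]
cv2.imwrite('pics/t16.png',cv2.resize(g,None,fx=14,fy=14,interpolation=cv2.INTER_LANCZOS4))
cap('side','s16.png',(245,165,345,240),8)
```

```text
railin dir deg 87.51 p [543.8 121.2] res 0.98
railout dir deg 91.2 p [559.7 196.7] res 9.78
ctop dir deg 85.45 p [537.8 122.2] res 1.34
cbot dir deg 86.62 p [493.6 123.8] res 0.43
cleft dir deg 175.01 p [515.5 162.2] res 0.37
cright dir deg 178.93 p [512.1  82.9] res 0.71
stop dir deg 179.03 p [512.2  76.9] res 0.45
```

View pics/t16.png

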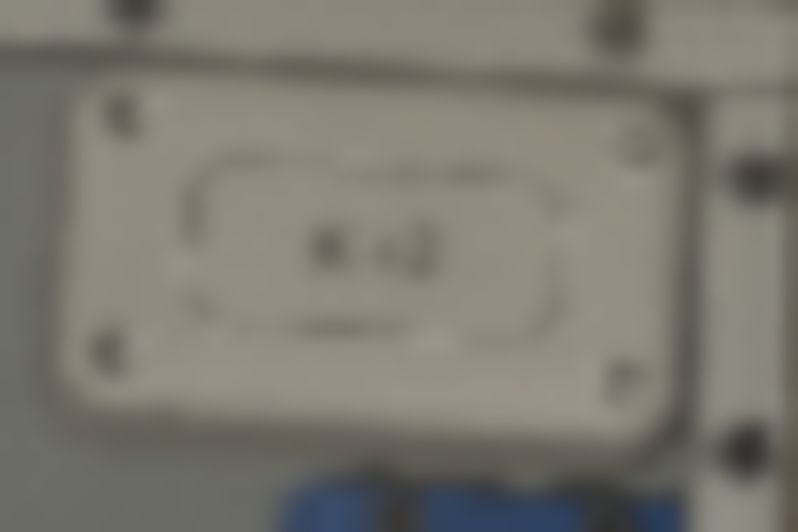

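View pics/s16.png

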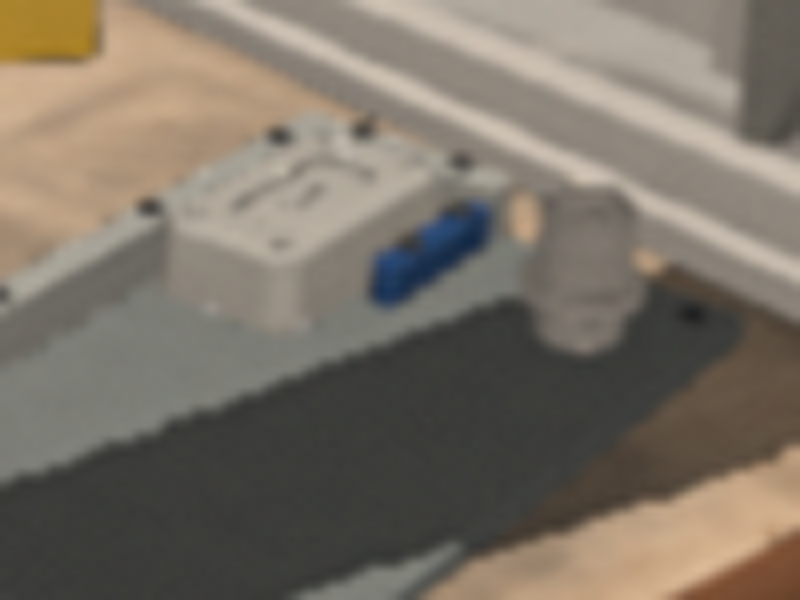

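Run:
```python
from h import *
c=optics.capture('top')
p=back(c,uv([(373.5,248.5)],255,195,14),.034)[0,:2]*1000
def dist(p,q,deg): a=np.radians(deg);return abs((p-q)@[-np.sin(a),np.cos(a)])
print(p,dist(p,[543.8,121.2],87.2),dist(p,[512.2,76.9],177.2))
# cup / neighbours before-after
import cv2
a=cv2.imread('pics/top0.png').astype(int);b=c['img'][:,:,::-1].astype(int)
for n,(x0,y0,x1,y1) in dict(cupnear=(272,245,303,275),others=(160,95,350,145)).items():
    D=np.abs(a-b)[y0:y1,x0:x1].max(2);print(n,D.mean().round(1),(D>25).sum())
cv2.imwrite('pics/t17.png',cv2.resize(c['img'][80:290,160:360,::-1],None,fx=2.8,fy=2.8))
```

```text
[516.89859666 121.6893712 ] 26.89319242716539 44.96542421204209
cupnear 32.1 609
others 20.8 842
```

View pics/t17.png

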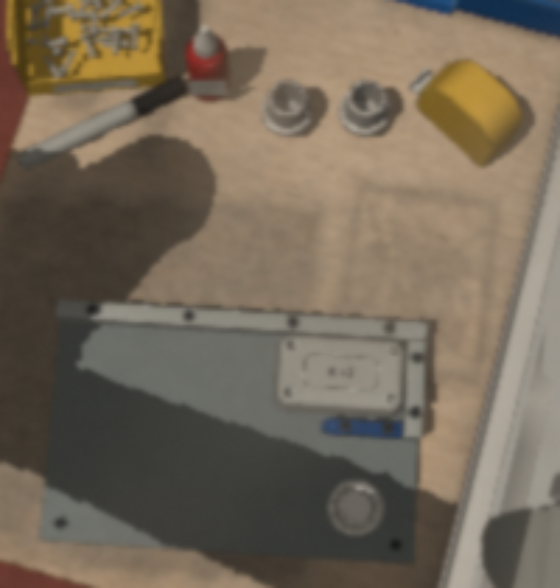

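```bash
python3 -c "
from station import workorder
print(workorder.finish_job())"
```

```text
the job is handed in; nothing more can be done
None
```

The cover is in the corner pocket, against both the rail and the end stop as far as my checks can tell, and the job is handed in (about 19 s of the 45 s used).

**What I did:** With the fingers slightly open I pushed the cover's long side across the nest onto the rail. I then pushed it along the rail into the pocket. The first check there showed it about 1 to 2° out of line with the rail. I corrected that with a side push at the pocket's mouth (about 13 N) and a second end push (about 12–16 N), then backed clear.

**Last checks:**
- **Alignment:** the cover's screw line is parallel to the rail in the image to about 0.1–0.2°. Edge fits were rougher and disagreed by 1 to 2°.
- **Position:** the cover's centre measures 26.9 mm from the rail (26 ideal) and 45.0 mm from the stop (44 ideal). The roughly 1 mm differences are within the calibration, and the pushing forces indicated solid contact.
- **Bystanders:** the near cup is where it started by image position. The other things look undisturbed, but my image-difference check was spoiled by the arm's moving shadow, so that is by eye.
- **Robot:** it was touching nothing when I handed in.

**Weak point:** at the first flush stage against the rail, before the pocket, the image suggested the cover was still about 0.8° off (roughly 1 mm at one end). I judged it flush at the time and only saw the larger angle later, inside the pocket.

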